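# Set and lock the gas pressure, then hold a mirror so the camera sees the gauge

### The job

Set the gas for the microscope's stage incubator and show the setting to the logging camera: turn the regulator's pointer knob clockwise to the long set mark, then slide the clear locking guard fully home over it. Then take the inspection mirror out of its fork and hold it upright where the camera's line of sight crosses the line straight out from the gauge, at 45 degrees to both, so that the camera looks square at the dial in the glass. Finish still holding the mirror steady at that angle, touching nothing but your gripper, and leave all other things on the bench where they stand.

Things in the scene. Friction and masses are not known exactly. Their poses are not given: they have to be found in the camera images.
- regulator: The gas panel, fixed: dark base plate, aluminium regulator, and above it a white deck (top 111 mm above the table) with the knob and the sliding guard between low rails. Origin on the table under the knob's axis. The deck is 86 mm wide (x) and runs from 47 mm on the -y side to 142 mm on the +y side of the knob. The gauge looks along +x.
- knob_grip (a point): Grip point of the black pointer knob, on its vertical axis, 142.5 mm above the table. An upright bar to pinch (14 mm thick, 36 mm long, top 151 mm above the table) stands on a round skirt 43 mm across (its top 121 mm). x lies along the bar, -x to the pointed end with the white line; pinch across y. Axes as the regulator's when at the set mark.
- knob (a joint): Angle of the knob, rad: 0 with the pointed end at the set mark, the one long white bar of the scale, on the regulator's -x side (the other ticks are short). Grows clockwise seen from above; negative short of the mark. Range -2.6 to 0.5. Stays where left; 0.04 N m to turn. The gauge's needle follows it.
- guard_tab (a point): Centre of the black pull fin on the roof of the clear guard, 179 mm above the table: 12 mm thick (x), 36 mm long (y), 38 mm tall, its top 198 mm and the roof at its foot 160 mm above the table. Axes as the regulator's. The guard is a clear hood 69 x 72 mm, open below and towards the knob; at the start it stands beside the knob on the +y side.
- guard (a joint): Travel of the guard, m: 0 parked, 0.095 fully home over the knob. It slides along the regulator's -y with about 2 N of friction and stays where left.
- dial (a point): Centre of the face of the pressure gauge (round, steel, 58 mm across, white dial), 65 mm above the table, 58 mm from the knob's axis along the regulator's +x, on the side away from the robot. Axes as the regulator's: the dial looks straight out along +x.
- lens (a point): Centre of the front of the logging camera's lens (34 mm across), 65 mm above the table. It looks level along -y of this point. The camera stands square to the gauge: its line of sight crosses the line straight out from the dial at a right angle, 70 to 105 mm from the dial and 175 to 225 mm from the lens.
- camera: The logging camera, black, 44 x 55 x 44 mm, on a foot 70 x 90 mm, fixed; origin on the table under the front of the lens; it extends 110 mm from there along +y and is 87 mm tall.
- stand: Instrument stand, fixed: foot 110 x 100 x 12 mm, steel column, and on top a level fork 39 mm wide with an 11 mm slot. Origin on the table under the place where the mirror hangs. The slot runs along x and is open at its -x end, 24 mm from that place; the column is 47 mm away on the +x side. Nothing of it is higher than the fork's upper face, 175 mm.
- fork (a point): The place in the fork where the mirror hangs: on the slot's middle line, at the fork's upper face, 175 mm above the table. Axes as the stand's.
- mirror_handle (a point): Centre of the black square handle (15 x 15 mm, 72 mm tall, flats across x and y) of the loose inspection mirror, which hangs upright in the fork, head down. The handle's foot is 12 mm above the collar that rests on the fork. The head does not pass the slot: lift a few mm and draw it out through the open end. z up along the handle; the glass looks along -x.
- glass (a point): Centre of the mirror's round glass (50 mm across, rim 54 mm, 7 mm thick), 148 mm straight below the handle's centre. z up along the handle. x and y lie 45 degrees either side of straight out of the glass: seen from behind the mirror, x to the right, y to the left. In the right pose x points to the lens and y to the dial.
- mirror: The loose inspection mirror, about 120 g: round head below, thin rod 8 mm thick, collar 24 mm across and 6 mm thick (its underside 100 mm above the glass's centre), square handle above. Origin at the glass's centre; axes as mirror_handle.
- oil: Bystander, loose: a small amber bottle of immersion oil, 34 mm across, 75 mm tall; origin at the centre of its underside.
- slidebox: Bystander, loose: a grey slide box with a black lid, 97 x 87 x 36 mm; origin at the centre of its underside.
- coplin: Bystander, loose: an open glass staining jar, 56 mm across, 85 mm tall; origin at the centre of its underside.
- slidetray: Bystander, loose: a cardboard slide folder with five glass slides, 100 x 190 x 8 mm; origin at the centre of its underside.
- tally: Bystander, loose: a round steel tally counter, 52 mm across, 28 mm tall, with a push stud; origin at the centre of its underside.
- mouse: Bystander, loose: a black computer mouse, 105 x 60 x 33 mm; origin at the centre of its underside.
- medium: Bystander, loose: a small jar with a white cap, 44 mm across, 60 mm tall; origin at the centre of its underside.

How it is judged (in metres and radians):
On the way, in this order (a step that is already met when the one before it is completed fails the run):
1. the knob's pointer stands at the set mark (within 0.12 rad) while the guard is still off it (value of joint knob between -0.12 and 0.12 rad and value of joint guard below 0.03 m), for 0.3 s.
2. the guard is fully home over the knob (within 5 mm) with the knob still at the mark (value of joint knob between -0.12 and 0.12 rad and value of joint guard above 0.09 m), for 0.3 s.
3. the mirror is out of the fork, in the gripper (contact force between the fingers and mirror above 1 N and horizontal distance between glass and fork above 0.06 m), for 0.2 s.
At the end, for the whole second after the job is handed in: Knob within 0.12 rad of the mark, guard within 5 mm of home. The still mirror is in the gripper (over 1 N) and touches nothing else. In the frame of glass the lens is within 22 mm of the +x axis (over 100 mm out), the dial within 18 mm of the +y axis (over 30 mm out), each way (all of step 2 and x of lens in the frame of glass above 0.1 m and y of lens in the frame of glass between -0.022 and 0.022 m and z of lens in the frame of glass between -0.022 and 0.022 m and y of dial in the frame of glass above 0.03 m and x of dial in the frame of glass between -0.018 and 0.018 m and z of dial in the frame of glass between -0.018 and 0.018 m and contact force between the fingers and mirror above 1 N and contact force between mirror and regulator below 0.2 N and contact force between mirror and stand below 0.2 N and contact force between mirror and camera below 0.2 N and linear speed of mirror below 0.02 m/s and angular speed of mirror below 0.15 rad/s); the arm keeps its last pose, push and grip.
It fails at once if a bystander on the bench is shifted by more than 25 mm (distance of any of oil, slidebox, coplin, slidetray, tally, mouse, medium from where it was at the start of the episode above 0.025 m).
It also fails if it takes over 58 s, if anything falls off the work surface, if the arm or the gripper's body presses on something with over 40 N, if the wrist force passes 120 N, or if a joint passes its speed limit or range.

### The arm

A 7-joint arm with a two-finger parallel gripper is mounted at the origin on the work surface. World frame = base frame: x ahead of the robot, y to its left, z up, the work surface at z = 0. Lengths are in mm, angles in degrees, forces in N, time in s.
With the tool pointing down it reaches from about 425 to 950 mm from the base axis. Payload 4.7 kg.
Tool frame: the origin (TCP) lies on the centre line of the jaws, within the pads' length; the fingertips stand 22 mm ahead of it and the grasp point (between the pads) lies 3 mm ahead of it; z points along the fingers, x is the direction in which the jaws open and shut, and the axes are right-handed (so a half turn about z gives the same grasp; the last joint's range is limited). The gripper opens to 87 mm and grips with 3 to 60 N. Pads are 19 mm wide; open, the fingers measure 117 mm over their backs; the gripper's body (75 mm by 190 mm) begins 51 mm behind the grasp point.
Start: joints at [63.776, 26.849, -2.785, 87.806, 1.381, 65.374, -4.715], TCP at [280.697, -613.886, 244.573] pointing down, gripper open.
Joint ranges: [-148.3, 148.3], [-19.14, 114.17], [-79.39, 73.82], [5.75, 140.21], [-59.74, 239.74], [12.07, 113.84], [-152.46, 152.46]. Speed limits (degrees/s): [147.25, 147.25, 180, 180, 180, 180, 180].

### API

Orientations are given as a 3x3 rotation matrix whose columns are the frame's x, y, z axes.
In Python, from rig import env, planner, readout, viewer gives the robot as it stands. Calls block until the motion is done:
- env.movep(position, orientation): joint-space move of the TCP to a pose.
- env.movel(position, feed=150, orientation=None, force_limit=None): straight line of the TCP; orientation=None keeps the orientation; feed is the mean speed in mm/s. With force_limit (N) it stops when the force on the tool has changed by that much, and returns True; else False.
- env.move_joints(angles): joint-space move.
- env.set_gripper(opening, f_grip=None): finger opening in mm; f_grip is the grip in N (None keeps the last); returns when the fingers have stopped.
- env.wait(seconds).
- planner.solve_ik(position, orientation): joint angles nearest the present ones, or None.
- readout.read_state(): the state.
- viewer.read_camera(name): name is "side" or "top" or "wrist"; returns (picture, depth): 420x560x3 uint8, blue, green, red; 420x560 float32, mm along the optical axis (not along the pixel's ray), 0 where there is no reading.
- viewer.camera_params(name): a dict with "fx", "fy", "cx", "cy" (pixels), "origin" and "rotation" of the camera in the world; the wrist camera has in their place "T_tool_cam" (4x4, takes a point from camera to tool coordinates, whose origin is the TCP and whose axes are the tool frame's). Camera axes: x right, y down, z forward; pixel columns grow to the right and rows downward; lengths in mm; the calibration is good to about 2 mm. A picture is of the moment at which its call begins: read the wrist's pose just before it. camera_params takes no time and is no camera call.
A pose or a line that the arm cannot do raises env.MotionError and nothing moves.
- env.close_job(): hands the job in, once; it reports no verdict.
The state is a dict: "clock": time; "q": joint angles; "qd": joint speeds; "effort": joint torques, N m; "tool_pos": TCP position; "ee_rot": TCP orientation; "ft_force": force on the tool from outside, world axes, zero at the start; "wrist_torque": the same for the moment, N m; "opening": finger opening in mm.
Only numpy, scipy, OpenCV 4.12 (cv2) and the standard library are available. Lean on these libraries where they do the work, as an engineer would, in place of code of your own. Each camera call takes 0.05 s, during which the arm holds its last target. There are 200 camera calls.

## Working session

There is one attempt and no reset: what is moved stays moved. The work goes in short steps, each a Python script; the robot and the scene stay as the last script left them, time stands still between calls to the robot, and variables do not carry over. Pictures are saved under pics/ and viewed, about 8 in all and at most 12, crops included, and the job is handed in when it is done.

```bash
ls; mkdir -p pics
cat > h.py <<'E'
import numpy as np, cv2
from rig import env, planner, readout, viewer
def snap(name, fn):
    s=readout.read_state(); im,d=viewer.read_camera(name); p=viewer.camera_params(name)
    cv2.imwrite(f'pics/{fn}.png',im)
    if 'T_tool_cam' in p:
        T=np.eye(4);T[:3,:3]=s['ee_rot'];T[:3,3]=s['tool_pos'];T=T@np.array(p['T_tool_cam'])
    else:
        T=np.eye(4);T[:3,:3]=p['rotation'];T[:3,3]=p['origin']
    np.savez(f'pics/{fn}.npz',im=im,d=d,T=T,K=[p['fx'],p['fy'],p['cx'],p['cy']])
    return im
class V:
    def __init__(s,fn):
        z=np.load(f'pics/{fn}.npz'); s.im,s.d,s.T,s.K=z['im'],z['d'],z['T'],z['K']
    def cloud(s):
        v,u=np.mgrid[:s.d.shape[0],:s.d.shape[1]]
        return s.pt(u,v,s.d)
    def pt(s,u,v,d):
        fx,fy,cx,cy=s.K
        c=np.stack([(u-cx)/fx*d,(v-cy)/fy*d,d*1.0],-1)
        return c@s.T[:3,:3].T+s.T[:3,3]
    def atz(s,u,v,z):
        r=s.T[:3,:3]@np.array([(u-s.K[2])/s.K[0],(v-s.K[3])/s.K[1],1]); o=s.T[:3,3]
        return o+r*(z-o[2])/r[2]
    def proj(s,P):
        c=(np.asarray(P,float)-s.T[:3,3])@s.T[:3,:3]; return c[...,:2]/c[...,2:]*s.K[:2]+s.K[2:]
E
python3 - <<'E'
from h import *
for n in ('top','side','wrist'):
    snap(n,n+'0'); v=V(n+'0'); print(n,v.T.round(2).tolist(),v.K)
t=cv2.imread('pics/top0.png'); 
cv2.imwrite('pics/top0b.png',cv2.resize(t,(800,600)))
print(readout.read_state())
E
```

```text
pics
top [[0.14, -0.97, 0.21, 359.41], [-0.99, -0.14, 0.03, -51.27], [0.0, -0.21, -0.98, 1224.39], [0.0, 0.0, 0.0, 1.0]] [380.17870775 380.17870775 281.58747928 208.7967052 ]
side [[-0.89, -0.31, 0.32, 155.01], [-0.45, 0.63, -0.63, 822.07], [-0.01, -0.71, -0.7, 1129.48], [0.0, 0.0, 0.0, 1.0]] [503.57272287 503.57272287 282.49584402 209.56900107]
wrist [[0.42, -0.88, -0.23, 342.41], [-0.91, -0.4, -0.1, -584.87], [-0.0, 0.25, -0.97, 384.39], [0.0, 0.0, 0.0, 1.0]] [353.41209491 353.41209491 274.97427934 219.3623644 ]
{'clock': 0.15, 'q': array([63.77479696, 26.88749201, -2.78532161, 87.8586421 ,  1.38023038,
       65.37384928, -4.71688182]), 'qd': array([-0.00656575, -0.19132874, -0.00638852, -0.24068382,  0.12330035,
       -0.0639759 ,  0.05023927]), 'effort': array([-5.61746310e-04, -5.08426809e+01, -8.06747912e-02, -2.36418092e+01,
       -6.11578440e-02,  3.56863788e-02,  1.24066014e-04]), 'tool_pos': array([ 280.51361596, -613.48380466,  243.72636379]), 'ee_rot': array([[ 4.15805154e-01, -9.09453488e-01, -6.54119984e-04],
       [-9.09452471e-01, -4.15805668e-01,  1.36018006e-03],
       [-1.50900729e-03,  2.93211576e-05, -9.99998861e-01]]), 'ft_force': array([0.76957561, 0.12451906, 0.45993171]), 'wrist_torque': array([ 0.03741352, -0.02983612, -0.02625923]), 'opening': 87.08186094209056}
```

View pics/top0b.png

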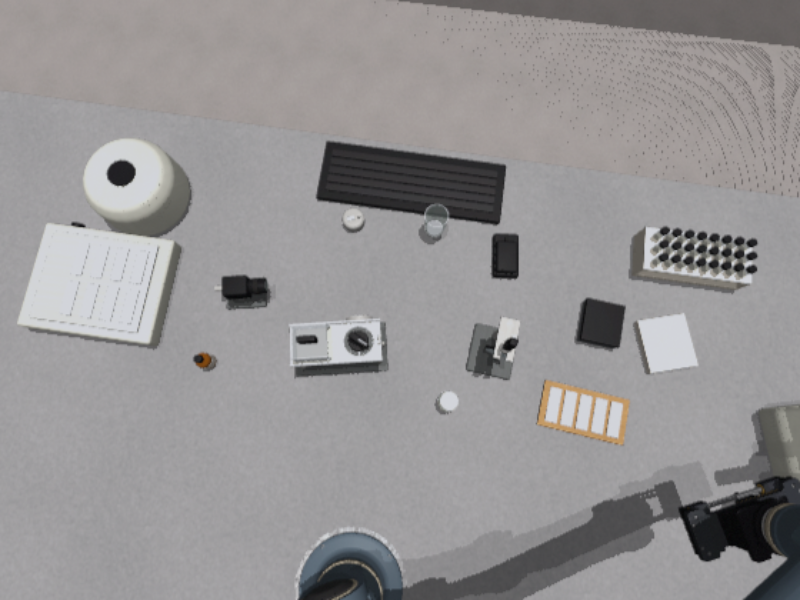

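View pics/side0.png

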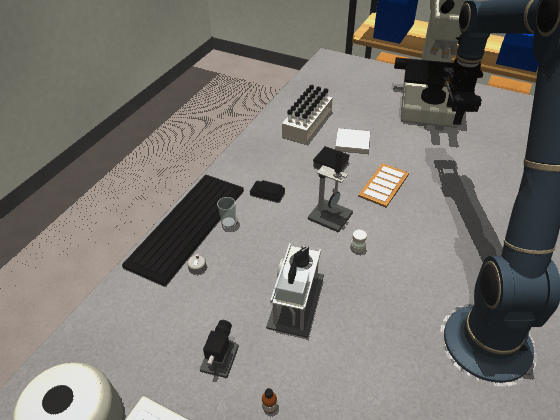

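The top view shows the panel with knob at (358,341), guard beside it at (310,341), lens at (267,286), and the mirror handle at (511,344), all in 800-px scale. Next I'll get rough positions and close wrist views.

Run:
```python
from h import *
v=V('top0')
for n,u,w,z in [('knob',358,341,151),('tab',308,339,198),('lenstip',267,286,65),('cambody',235,287,87),('handle top',513,342,235),('forktip?',505,360,175),('medium',448,402,60),('coplin',436,220,85),('tally',353,219,28),('mouse',505,256,30),('tray',584,412,8),('box',601,323,36),('oil',203,360,75)]:
    print(n,v.atz(u*.7,w*.7,z).round(0))
im=v.im[190:300,190:390]
cv2.imwrite('pics/c1.png',cv2.resize(im,(800,440),interpolation=cv2.INTER_CUBIC))
# deck edge fit from depth
P=v.cloud(); m=(abs(P[...,2]-111)<6)&(v.d>0)
m[:,:190]=0;m[:,280:]=0;m[:200]=0;m[270:]=0
q=P[m][:,:2].astype(np.float32); r=cv2.minAreaRect(q); print(len(q),r)
```

```text
knob [487.  52. 151.]
tab [472. 142. 198.]
lenstip [588. 277.  65.]
cambody [572. 338.  87.]
handle top [ 515. -237.  235.]
forktip? [ 488. -237.  175.]
medium [ 397. -147.   60.]
coplin [785. -70.  85.]
tally [781. 121.  28.]
mouse [ 742. -238.   30.]
tray [ 420. -450.    8.]
box [ 617. -464.   36.]
oil [410. 377.  75.]
940 ((483.8201599121094, 102.7995376586914), (86.97732543945312, 187.62440490722656), 11.77121353149414)
```

View pics/c1.png

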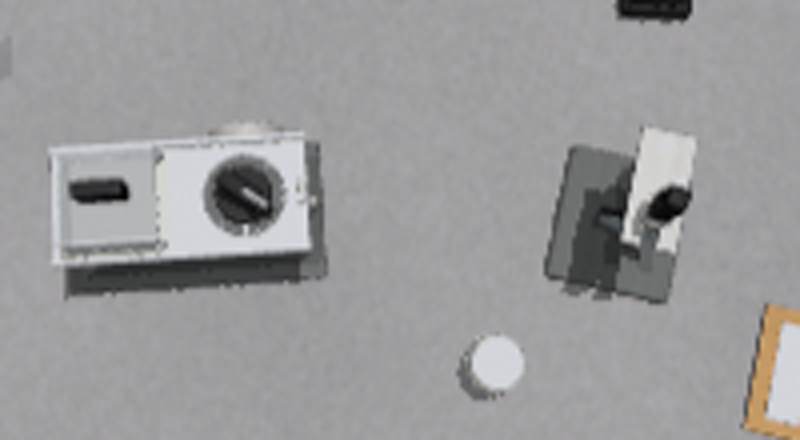

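The crop shows the pointer about 50° short of the long set mark, which faces the robot, and the fork's slot opens towards the robot. Next are wrist views over the stand and the panel.

```bash
cat >> h.py <<'E'
def R(a):
    a=np.radians(a);c,s=np.cos(a),np.sin(a)
    return np.array([[c,s,0],[s,-c,0],[0,0,-1.]])
E
python3 - <<'E'
from h import *
env.movep([495,-235,400],R(-90)); snap('wrist','w1')
env.movep([480,90,300],R(-78)); snap('wrist','w2')
print(readout.read_state()['clock'],readout.read_state()['q'].round(0))
for n in('w1','w2'): cv2.imwrite(f'pics/{n}b.png',cv2.resize(cv2.imread(f'pics/{n}.png'),(800,600)))
E
```

```text
3.225 [  9.   8. -27. 107.   4.  66. -98.]
```

View pics/w1b.png

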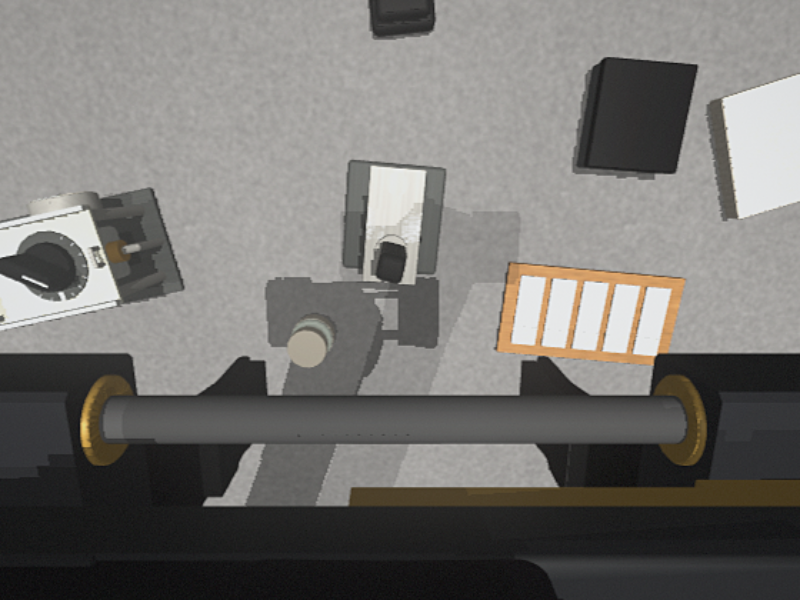

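View pics/w2b.png

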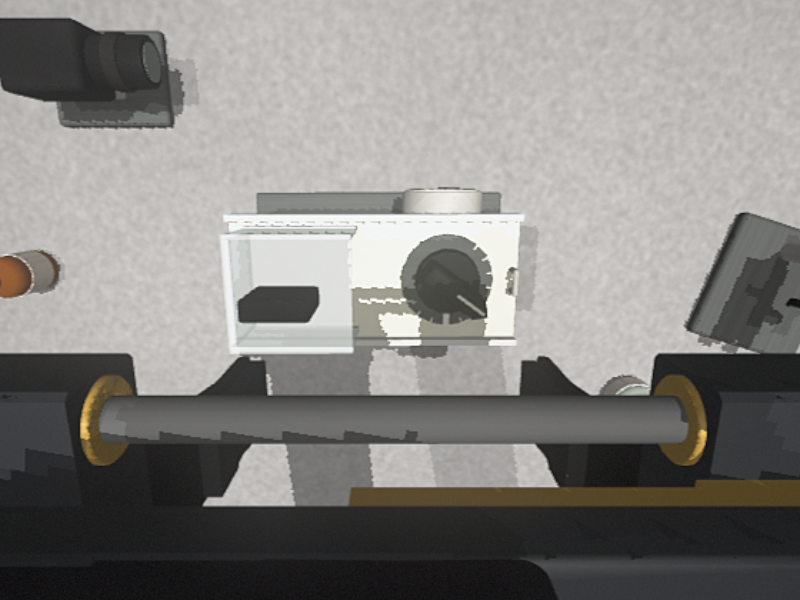

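Run:
```python
from h import *
k=.7
v=V('w2'); P=v.cloud(); Z=P[...,2]; ok=v.d>0
def rect(m,v=v):
    P=v.cloud(); r=cv2.minAreaRect(P[m][:,:2].astype(np.float32)); return m.sum(),[np.round(x,1) for x in r]
U=np.zeros_like(ok);U[145:245,150:370]=1
m=ok&U&(abs(Z-111)<4)
print('deck',rect(m)); 
c=v.atz(447*k,279.5*k,111);print('ring',c)
bar=ok&U&(Z>146)&(Z<156); bar[:,:270]=0;print('bar',rect(bar),P[bar].mean(0),np.linalg.svd(P[bar][:,:2]-P[bar][:,:2].mean(0),full_matrices=0)[2][0])
tip=v.atz(487*k,317*k,145);mk=v.atz(446*k,320*k,111)
for p in(tip,mk): e=p-c;print('tip/mark',p.round(1),np.degrees(np.arctan2(e[1],e[0])))
tab=ok&U&(Z>192)&(Z<203);tab[:,270:]=0;print('tab',rect(tab),P[tab].mean(0))
for z0,z1 in((82,92),(5,20),(50,80)):
    m=ok&(Z>z0)&(Z<z1); m[95:]=0;m[:,140:]=0
    print('cam',z0,rect(m))
print('lens px',v.atz(153*k,61*k,65),P[int(61*k),int(150*k)],P[int(61*k),int(140*k)])
t=V('top0');Q=t.cloud();
for z0,z1 in((82,93),(4,20),(60,93)):
    m=(t.d>0)&(Q[...,2]>z0)&(Q[...,2]<z1);m[:180]=0;m[220:]=0;m[:,:140]=0;m[:,192:]=0
    print('topcam',z0,rect(m,t))
w=V('w1');Q=w.cloud();q=w.d>0;Z=Q[...,2]
U=np.zeros_like(q);U[105:205,235:320]=1
m=q&U&(abs(Z-175)<4);print('fork',rect(m,w))
m=q&U&(abs(Z-259)<6);print('handle',rect(m,w),Q[m].mean(0))
m=q&U&(abs(Z-12)<5);print('foot',rect(m,w))
cr=w.im[105:205,225:325];cv2.imwrite('pics/c2.png',cv2.resize(cr,(600,600),interpolation=cv2.INTER_CUBIC))
```

```text
deck (np.int64(7691), [array([484. , 102.6]), array([ 77.7, 187.8]), np.float64(11.8)])
ring [494.57843505  55.19378975 111.        ]
bar (np.int64(812), [array([493.2,  53.5]), array([44.5, 14.1]), np.float64(65.6)]) [494.3489615   55.16032229 151.61716913] [-0.41488265 -0.90987493]
tip/mark [482.5  31.  145. ] -116.57437855958575
tip/mark [467.3  49.4 111. ] -168.06361491331825
tab (np.int64(897), [array([475.4, 149.1]), array([11.7, 35.9]), np.float64(11.8)]) [476.13363719 148.66689215 198.05033507]
cam 82 (np.int64(3401), [array([582.5, 325.6]), array([43.2, 90.6]), np.float64(12.1)])
cam 5 (np.int64(1975), [array([579.7, 338.9]), array([69. , 90.5]), np.float64(11.8)])
cam 50 (np.int64(1578), [array([582.6, 323.5]), array([42.9, 90.5]), np.float64(12.1)])
lens px [593.39071099 279.61029935  65.        ] [593.4890563  281.24732994  65.8834401 ] [590.35937468 280.73190114  80.43257152]
topcam 82 (np.int64(251), [array([580.7, 325.8]), array([43.4, 89.5]), np.float64(11.6)])
topcam 4 (np.int64(237), [array([594.5, 365.8]), array([121.3, 168.1]), np.float64(7.9)])
topcam 60 (np.int64(448), [array([580. , 334.7]), array([ 45.4, 112.3]), np.float64(12.5)])
fork (np.int64(2444), [array([ 532.5, -235. ]), array([39., 82.]), np.float64(85.0)])
handle (np.int64(331), [array([ 515.8, -233.7]), array([15.1, 15. ]), np.float64(77.8)]) [ 516.29916456 -233.71641364  258.87166547]
foot (np.int64(2280), [array([ 527.4, -234.3]), array([100.2, 109.9]), np.float64(85.0)])
```

View pics/c2.png

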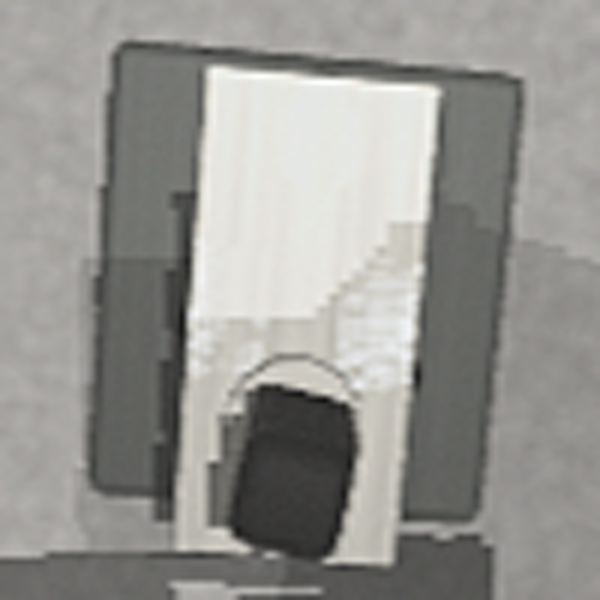

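Pose estimates: panel yaw 11.8°, knob at (494.2, 55.5), knob angle −53.7°, lens at (592, 281), handle at (515.8, −233.7) with yaw −12.2°. I'll check IK for all the grasp choices.

Run:
```python
from h import *
K=[494.2,55.5]
def t(n,p,a):
    for b in (0,180): 
        q=planner.solve_ik(p,R(a+b)); print(n,a+b,None if q is None else np.round(q,0))
t('knob0',K+[155],-24.5);t('knob1',K+[155],-78.2);t('tab',[475.2,148.7,187],-78.2);t('tabhome',K+[187],-78.2)
for b in(0,90):
    t('hand',[515.8,-233.7,229],-12.2+b);t('out',[431,-226,240],-12.2+b);t('up',[431,-226,400],-12.2+b);t('x',[633,84.5,400],-33.2+b);t('fin',[633,84.5,219],-33.2+b)
```

```text
knob0 -24.5 [ 14.  19. -30. 116.  13.  48. -48.]
knob0 155.5 [ 40.  32. -67. 114.  36.  57. 111.]
knob1 -78.2 [  9.  18. -25. 116.  10.  48. -99.]
knob1 101.8 [ 29.  24. -50. 115.  24.  51.  68.]
tab -78.2 [   2.   17.  -29.  114.   10.   52. -110.]
tab 101.8 [ 21.  22. -53. 113.  22.  55.  59.]
tabhome -78.2 [ 10.  16. -25. 114.   9.  52. -98.]
tabhome 101.8 [ 30.  21. -50. 113.  20.  55.  72.]
hand -12.2 [ 37.  19. -21. 103.   8.  59.   1.]
hand 167.8 [ -20.   24.   53.  106.  -22.   61. -151.]
out -12.2 [ 38.  10. -17. 112.   4.  58.   7.]
out 167.8 [ -31.   16.   65.  115.  -17.   59. -150.]
up -12.2 [ 36.   4. -14.  99.   1.  78.  10.]
up 167.8 None
x -33.2 [ 10.  21. -30.  79.  11.  83. -53.]
x 146.8 [ 30.  32. -67.  78.  29.  89. 112.]
fin -33.2 [ 10.  28. -30.  94.  15.  63. -57.]
fin 146.8 [ 31.  41. -68.  92.  40.  74. 104.]
hand 77.8 [ 46.  21. -33. 103.  13.  60.  86.]
hand 257.8 [ 30.  18. -12. 103.   4.  59. -86.]
out 77.8 [ 45.  11. -26. 112.   6.  58.  95.]
out 257.8 [ 33.  10. -12. 113.   2.  58. -82.]
up 77.8 [ 39.   4. -18.  98.   1.  78.  99.]
up 257.8 [ 35.   4. -13.  99.   1.  78. -80.]
x 56.8 [ 18.  24. -44.  78.  16.  84.  32.]
x 236.8 [   4.   20.  -21.   79.    7.   82. -141.]
fin 56.8 [ 19.  31. -45.  93.  24.  66.  26.]
fin 236.8 [   4.   26.  -21.   94.   10.   62. -143.]
```

Run:
```python
from h import *
K=[494.2,55.5]
env.set_gripper(50,15)
env.movep(K+[200],R(-24.5)); print(env.movel(K+[155],feed=80,force_limit=15))
env.set_gripper(0,15); s=readout.read_state();print(s['opening'],s['ft_force'].round(1))
for a in np.linspace(-24.5,-78.2,7)[1:]:
    env.movep(K+[155],R(a)); s=readout.read_state();print(a.round(1),s['ft_force'].round(1),s['wrist_torque'].round(2),s['clock'])
env.set_gripper(50); env.movel(K+[230],feed=150)
env.movel([475.2-8,148.7-40,300],feed=250)
snap('wrist','w3'); s=readout.read_state();print(s['clock'])
v=V('w3');P=v.cloud();Z=P[...,2];m=(v.d>0)&(Z>147)&(Z<156)&(np.hypot(P[...,0]-494,P[...,1]-55)<35)
print(m.sum(),cv2.minAreaRect(P[m][:,:2].astype(np.float32)),np.linalg.svd(P[m][:,:2]-P[m][:,:2].mean(0),full_matrices=0)[2][0])
u,w=v.proj([494,55,130]).astype(int);print(u,w);cv2.imwrite('pics/c3.png',cv2.resize(v.im[max(0,w-70):w+70,max(0,u-100):u+80],None,fx=3,fy=3))
```

```text
False
14.110926721522636 [ 1.3 -1.  -0.4]
-33.4 [ 1.8 -1.  -0.3] [-0.23 -0.39 -0.04] 6.6833
-42.4 [ 1.6 -0.7 -0.6] [-0.26 -0.46 -0.03] 6.95
-51.4 [ 3.  -2.7 -0.8] [-0.36 -0.54 -0.02] 7.2167
-60.3 [ 2.6 -1.7 -1.1] [-0.41 -0.68 -0.08] 7.4833
-69.2 [ 3.8 -2.6 -0.2] [-0.53 -0.84 -0.05] 7.75
-78.2 [ 3.7 -2.5 -0.6] [-0.6  -0.87 -0.04] 8.0167
10.1167
835 ((491.5527648925781, 55.85305404663086), (44.360511779785156, 14.208565711975098), 11.756624221801758) [-0.97576698 -0.21881223]
340 189
```

View pics/c3.png

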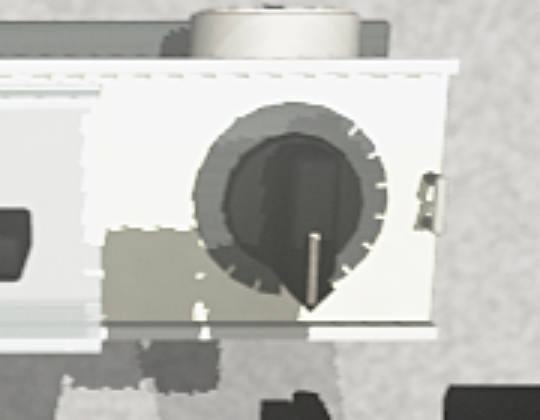

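The bar lies at 11.8°, pointing straight at the set mark, so the knob is done. Now the guard.

Run:
```python
from h import *
T=np.array([475.2,148.8]); y=np.array([-.2045,.9789])
env.set_gripper(66,15)
env.movel([*T,240],feed=200); print(env.movel([*T,187],feed=80,force_limit=15))
env.set_gripper(0,15); print(readout.read_state()['opening'])
print(env.movel([*(T-y*90),187],feed=80,force_limit=25))
print(env.movel([*(T-y*97),187],feed=25,force_limit=15))
s=readout.read_state();print(s['ft_force'].round(1),((s['tool_pos'][:2]-T)@y).round(1),s['clock'])
env.set_gripper(66); 
env.wait(.3); s=readout.read_state();env.movel([*s['tool_pos'][:2],260],feed=150)
env.movel([*(T-y*50),330],feed=250)
snap('wrist','w4'); print(readout.read_state()['clock'])
v=V('w4');P=v.cloud();Z=P[...,2];m=(v.d>0)&(Z>192)&(Z<203)&(np.hypot(P[...,0]-494,P[...,1]-55)<60)
r=cv2.minAreaRect(P[m][:,:2].astype(np.float32));print(m.sum(),r,(np.array(r[0])-T)@y)
```

```text
False
35.913596138264445
False
False
[0.4 5.  3.5] -95.7 14.4083
16.6833
721 ((494.80718994140625, 56.430877685546875), (12.071577072143555, 36.02194595336914), 12.163883209228516) -94.42980417663576
```

The guard travelled about 95 mm to its stop. Now the mirror.

Run:
```python
from h import *
H=np.array([515.8,-233.7]); d=np.array([-.9962,.0872])
env.movep([*H,330],R(-12.2)); env.set_gripper(60,25)
print(env.movel([*H,228],feed=100,force_limit=12))
env.set_gripper(0,25); s=readout.read_state();print(s['opening'],s['ft_force'].round(1))
print(env.movel([*H,237],feed=40,force_limit=20)); print(readout.read_state()['ft_force'].round(1))
print(env.movel([*(H+d*88),237],feed=80,force_limit=20))
s=readout.read_state();print(s['ft_force'].round(1),s['opening'],s['tool_pos'],s['clock'])
snap('side','s5');snap('wrist','w5')
im=cv2.imread('pics/s5.png')[120:270,250:450]
cv2.imwrite('pics/c5.png',cv2.resize(im,(800,600),interpolation=cv2.INTER_CUBIC))
```

```text
False
14.810014388044905 [ 0.5 -0.   1.3]
False
[ 0.4  0.7 -1.6]
False
[-0.9  0.5 -0.1] 15.062854567996565 [ 428.69859427 -226.0032291   237.04554003] 22.3083
```

View pics/c5.png

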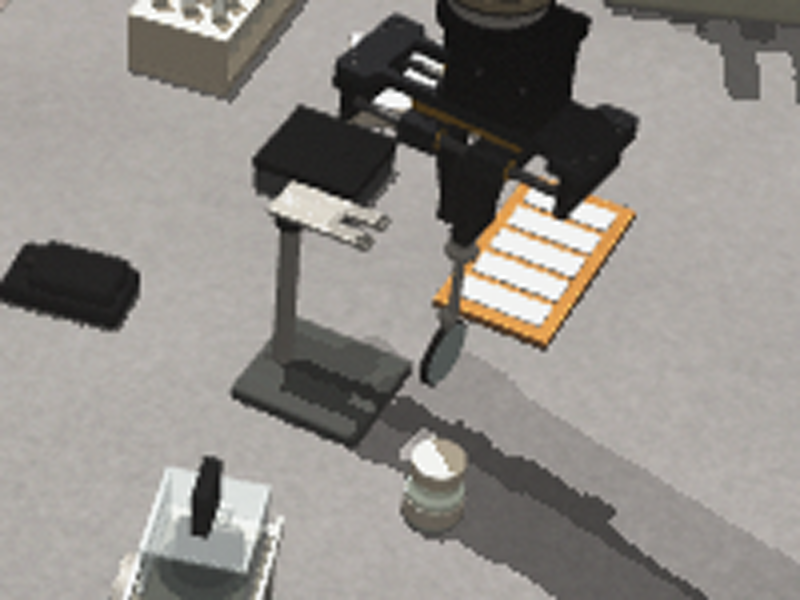

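The mirror is out, hanging upright, and the fork is empty. Next: lift, cross over at height, then lower at the crossing point.

Run:
```python
from h import *
X=[633.2,84.5]
env.movel([428.7,-226,410],feed=200); env.movep([*X,410],R(-33.2))
print(env.movel([*X,218],feed=120,force_limit=15)); env.wait(.5)
s=readout.read_state();print(s['ft_force'].round(1),s['opening'],s['tool_pos'].round(1),s['ee_rot'].round(3).tolist(),s['clock'])
snap('side','s6');snap('top','t6');snap('wrist','w6')
v=V('s6');P=v.cloud();Z=P[...,2]
m=(v.d>0)&(np.hypot(P[...,0]-X[0],P[...,1]-X[1])<45)&(Z>38)&(Z<93)
Q=P[m];c=Q.mean(0);n=np.linalg.svd(Q-c,full_matrices=0)[2][2];print(m.sum(),c,Q.min(0),Q.max(0),'n',n,np.degrees(np.arctan2(n[1],n[0])))
im=v.im[180:380,170:380];cv2.imwrite('pics/c6.png',cv2.resize(im,None,fx=2.9,fy=2.9,interpolation=cv2.INTER_CUBIC))
w=V('w6');P=w.cloud();Z=P[...,2];m=(w.d>0)&(Z>192)&(Z<203)&(np.hypot(P[...,0]-494,P[...,1]-55)<60)
print(m.sum(),m.any() and cv2.minAreaRect(P[m][:,:2].astype(np.float32)))
```

```text
False
[ 0.  -0.8 -1.4] 14.700514046209303 [633.2  84.5 218. ] [[0.837, -0.548, 0.0], [-0.548, -0.837, -0.0], [0.0, 0.0, -1.0]] 27.0667
198 [632.99902294  83.88709345  68.94926256] [617.01791175  60.84537063  40.30435363] [651.12087475 106.08848401  92.76044901] n [ 0.82819771 -0.55942952 -0.03357322] -34.03816960034576
0 False
```

View pics/c6.png

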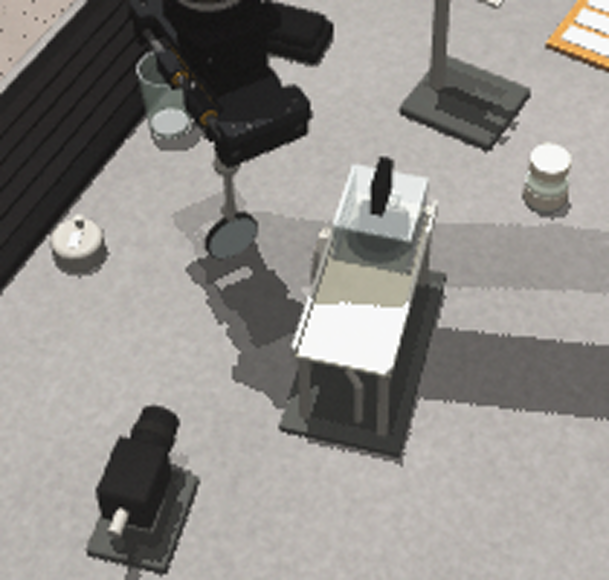

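The mirror stands at the crossing, facing 146.0° (target 146.8°), with its head at about z = 66. Nothing has been disturbed, so I'm handing in.

Run:
```python
from h import *
s=readout.read_state();print(np.abs(s['qd']).max(),s['opening'],s['clock'])
env.close_job()
```

```text
0.07997294551942728 14.77550331194329 27.2167
the job is handed in; nothing more can be done
```

I carried out the whole task and handed it in at 27.2 s on the robot's clock. The interface gives no verdict, so these results rest on my own measurements.

- **Knob:** I turned it about 54° clockwise. Afterwards the bar measured 11.8°, the same as the panel's yaw, with the pointer at the long set mark. I did not measure it again once the guard was over it.
- **Guard:** the fin measured 94.4 mm of travel in the picture and the gripper had moved 95.7 mm. Full travel is 95 mm and the limit is 90 mm.
- **Mirror:** it is held at 25 N at the crossing point I worked out, (633, 84.5). Its head measured (633, 84), about 66 mm above the table.
- **Angle:** the glass faces 146.0° against a target of 146.8°. The fit also showed a tilt of about 2°, some 7 mm at the lens, which may be noise. That is inside the 22 mm allowed.
- **Clear of other things:** the last picture shows the mirror touching nothing but the gripper. The bystanders in that crop looked undisturbed; I did not measure them or check the slide box, mouse and oil bottle.
- **Check that failed:** a final wrist-camera re-measurement of the guard found no fin points. That picture of the guard therefore rests on the side view, which still shows it home.

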